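# Seat four heat sinks on their LED boards in the bonding nests

## Robot

A 6-joint arm with a two-finger parallel gripper is mounted at the origin on a cart in front of the work surface, level with it; the furniture and walls round the work are solid. World frame = base frame: x ahead of the robot, y to its left, z up, the work surface at z = 0. Lengths are in m, angles in rad, forces in N, time in s.
With the tool pointing down it reaches from about 0.35 to 0.85 m from the base axis. Payload 8.1 kg.
Tool frame: the origin (TCP) lies at the very end of the fingers, on their centre line; the grasp point (between the pads) lies 19 mm behind it; z points along the fingers, y is the direction in which the jaws open and shut (so a half turn about z gives the same grasp; the last joint's range is limited). The gripper opens to 85 mm and grips with 20 to 120 N. Pads are 22 mm wide; open, the fingers measure 114 mm over their backs; the gripper's body (76 mm by 85 mm) begins 54 mm behind the grasp point. The pads swing forward as they close: fully open they stand 13 mm farther back than shut.
Start: joints at [1.137, 0.13, 1.488, -0, 1.523, -0.085], TCP at [0.205, 0.564, 0.231] pointing down, gripper open.
Joint ranges: [-2.96, 2.96], [-0.89, 2.26], [0.02, 2.5], [-1.34, 4.48], [0, 2.73], [-2.66, 2.66]. Speed limits (rad/s): [2.39, 2.39, 2.79, 3.14, 3.14, 3.14].

## Interface

Orientations are given as a unit quaternion [x, y, z, w].
In Python, from plant import env gives the robot as it stands. The module is installed in compiled form; this text tells all that it offers. Calls block until the motion is done:
- env.reach(position, orientation): joint-space move of the TCP to a pose.
- env.movel(position, rot=None, v=0.15, until_force=None): straight line of the TCP; rot=None keeps the orientation; v is the mean speed in m/s. With until_force (N) it stops when the force on the tool has changed by that much, and returns True; else False.
- env.set_joints(angles): joint-space move.
- env.gripper_to(opening, newtons=None): finger opening in m; newtons is the grip in N (None keeps the last); returns when the fingers have stopped.
- env.wait(seconds).
- env.inverse_kinematics(position, orientation): joint angles nearest the present ones, or None.
- env.observe(): the state.
- env.get_image(name): name is "side" or "top"; returns a dict with "img" (480x640x3 uint8, red, green, blue), "vfov" (degrees; the focal length in pixels is half the picture's height over the tangent of half this angle, whatever the lens; pixels are square), "cx", "cy" (the principal point, pixels), "rvec" (rotation vector, rad) and "tvec" (3), from world to camera coordinates, as OpenCV has them. Camera axes: x right, y down, z forward; pixel columns grow to the right and rows downward; lengths in m; the calibration is good to about 2 mm. A picture is of the moment at which its call begins. There is no depth.
A pose or a line that the arm cannot do raises env.IKError and nothing moves.
- env.sign_off(): hands the job in, once; it reports no verdict.
The state is a dict: "time_s": time; "qpos": joint angles; "qd": joint speeds; "joint_efforts": joint torques, N m; "eef_pos": TCP position; "orientation": TCP orientation; "wrist_force": force on the tool from outside, world axes, zero at the start; "wrist_torque": the same for the moment, N m; "gripper_width": finger opening in m.
Only numpy, scipy, OpenCV 4.12 (cv2) and the standard library are available. Lean on these libraries where they do the work, as an engineer would, in place of code of your own. Each camera call takes 0.05 s, during which the arm holds its last target. There are 200 camera calls.

## Task

Four LED boards lie face down in black bonding nests, each with a grey thermal pad in the outline of the heat sink it needs. Pick the four matching heat sinks (long flat, tall, square, round) out of the things on the front of the bench and set each down gently (neither dropped nor pressed hard), fins up, flat on the pad of its own size and shape, down between the steel pins. Leave the large heat sink where it lies, and let go of everything at the end.

Things in the scene. Friction and masses are not known exactly. Their poses are not given: they have to be found in the camera images.
- sink_flat_center (a point): Centre (half-way up, 5 mm above its underside) of the long flat heat sink: bare aluminium, low fins, 40 (its x) x 60 (its y) x 10 mm high, about 26 g. It lies loose on the bench, fins up, z up; solid enough to be taken between two fingers across its 40 mm sides (along its x axis). Turning it half round about z changes nothing.
- sink_tall_center (a point): Centre (half-way up, 14 mm above its underside) of the tall heat sink: bare aluminium, high fins, 50 (its x) x 60 (its y) x 28 mm high, about 92 g. It lies loose on the bench, fins up, z up; solid enough to be taken between two fingers across its 50 mm sides (along its x axis). Turning it half round about z changes nothing.
- sink_square_center (a point): Centre (half-way up, 9 mm above its underside) of the square heat sink: bare aluminium, 45 x 45 x 18 mm high, about 40 g. It lies loose on the bench, fins up, z up; solid enough to be taken between two fingers across its 45 mm sides (along its x axis). Turning it half round about z changes nothing.
- sink_round_center (a point): Centre (half-way up, 12 mm above its underside) of the round heat sink: bare aluminium disc with fins standing out like a star, 50 mm across, 24 mm high, about 70 g. It lies loose on the bench, fins up, z up; solid enough to be taken across any diameter. Turning it half round about z changes nothing.
- nest_flat_seat (a point): Top centre of the 40 (x) x 60 (y) mm rectangular grey pad where the flat sink's underside rests, 15 mm above the bench; z up. Fixed black block 74 x 94 x 12 mm, white LED board 3.5 mm wider all round, 1 mm lower; steel pins, 6 mm (8, two a side, gaps 48 mm in x sides, 28 mm in y sides for fingers), rise 12 mm over the pad, 4 mm clear of the sink all round, the upper 8 mm tapered to lead it in.
- nest_tall_seat (a point): Top centre of the 50 (x) x 60 (y) mm rectangular grey pad where the tall sink's underside rests, 15 mm above the bench; z up. Fixed black block 84 x 94 x 12 mm, white LED board 3.5 mm wider all round, 1 mm lower; steel pins, 6 mm (8, two a side, gaps 48 mm in x sides, 38 mm in y sides for fingers), rise 12 mm over the pad, 4 mm clear of the sink all round, the upper 8 mm tapered to lead it in.
- nest_square_seat (a point): Top centre of the 45 x 45 mm square grey pad where the square sink's underside rests, 15 mm above the bench; z up. Fixed black block 79 x 79 x 12 mm, white LED board 3.5 mm wider all round, 1 mm lower; steel pins, 6 mm (8, two a side, gaps 33 mm in x sides, 33 mm in y sides for fingers), rise 12 mm over the pad, 4 mm clear of the sink all round, the upper 8 mm tapered to lead it in.
- nest_round_seat (a point): Top centre of the 50 mm round grey pad where the round sink's underside rests, 15 mm above the bench; z up. Fixed black block 84 x 84 x 12 mm, white LED board 3.5 mm wider all round, 1 mm lower; steel pins, 6 mm (4 on the diagonals, 39 mm gaps in x and y sides for fingers), rise 12 mm over the pad, 4 mm clear of the sink all round, the upper 8 mm tapered to lead it in.
- big_sink_center (a point): Centre (half-way up) of the large heat sink, 100 (its x) x 75 (its y) x 35 mm, bare aluminium, loose on the bench. It fits no nest and stays where it is. To its left stand two solid dark lamps, about 0.4 m high (beyond y = 0.45 m at x = 0.3 to 0.5 m, beyond y = 0.27 m at x = 0.5 to 0.8 m): pass over or round them.
Mind the look-alikes: they are no part of the job. What is shaped like the part that bears sink_square_center but green is not meant.

How it is judged:
By the outcome, as a careful person would: the job done as asked, in the order asked, and still so for the second after the job is handed in, with the robot touching nothing.
It also fails if it takes over 93 s, if anything falls off the work surface, if the arm or the gripper's body presses on something with over 40 N, if the wrist force passes 120 N, or if a joint passes its speed limit or range.

## Working session

There is one attempt and no reset: what is moved stays moved. The work goes in short steps, each a Python script; the robot and the scene stay as the last script left them, time stands still between calls to the robot, and variables do not carry over. Pictures are saved under pics/ and viewed, about 12 in all and at most 16, crops included, and the job is handed in when it is done.

```bash
mkdir -p pics; ls; python3 - <<'E'
from plant import env
import cv2
for n in ("side","top"):
    d=env.get_image(n); cv2.imwrite(f"pics/{n}0.png",d["img"][:,:,::-1])
    print(n,d["vfov"],d["cx"],d["cy"],d["rvec"],d["tvec"])
print(env.observe())
E
```

```text
pics
side 43.563389136672384 316.60202152694393 236.3613640228891 [ 2.26663577 -0.3419511   0.14720772] [-0.55235137  0.14311902  1.34884788]
top 47.21326095554737 325.82461659596305 248.71141905332692 [ 2.09767789 -2.13123815  0.14776645] [0.00377692 0.574676   1.04060612]
{'time_s': 0.1, 'qpos': array([ 1.13662169e+00,  1.31138146e-01,  1.48917157e+00, -8.77471815e-06,
        1.52299975e+00, -8.54084478e-02]), 'qd': array([-5.73902435e-04, -1.16352189e-03, -4.30762277e-03,  2.70554136e-05,
        1.15477681e-03,  1.51215059e-04]), 'joint_efforts': array([ 2.18371475e-03, -5.70949566e+01, -5.01943052e+01, -9.13474446e-05,
        8.09047488e-03,  5.77109381e-05]), 'eef_pos': array([0.20481934, 0.56342773, 0.23031731]), 'orientation': array([ 1.73500348e-01,  9.84833434e-01, -8.30730242e-04, -2.16272401e-04]), 'wrist_force': array([-0.6771192 ,  0.36585384,  1.40510502]), 'wrist_torque': array([-0.08009667, -0.03463994, -0.05729442]), 'gripper_width': 0.08513172605390286}
```

View pics/top0.png

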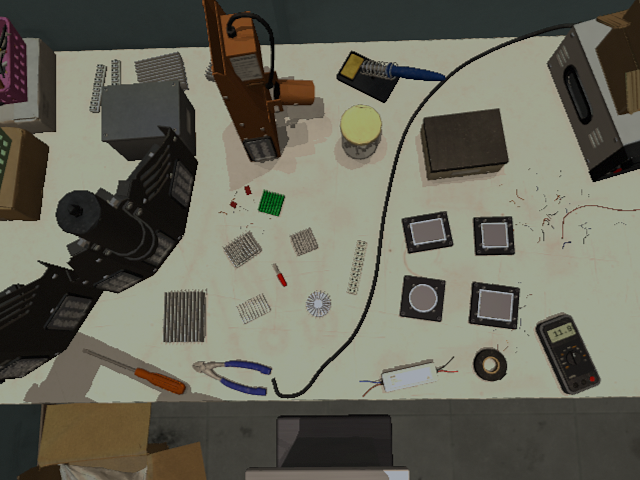

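View pics/side0.png

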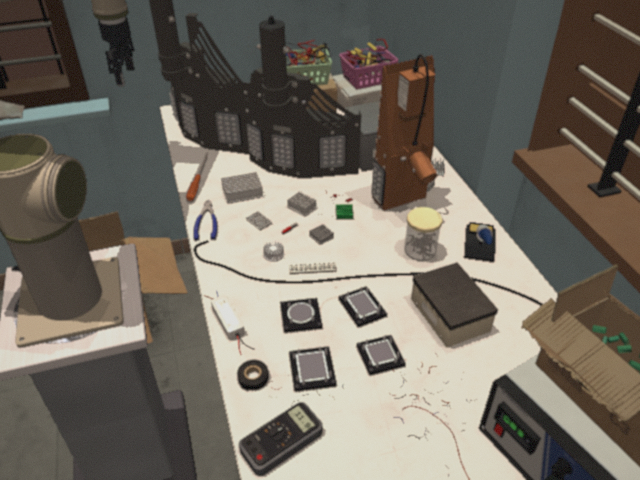

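The top view shows these candidates: tall (242,249), square (304,241), flat (254,307), round (318,303). The look-alikes are green (271,203), the large sink (185,315), and strips and fins at the rear. The nests are at (428,231), (494,235), (423,298) and (495,305). I'll check these in close crops.

```bash
python3 - <<'E'
import cv2
t=cv2.imread("pics/top0.png")
cv2.imwrite("pics/cs.png",cv2.resize(t[220:335,210:350],None,fx=5.7,fy=5.2*5.7/5.2*1.0 if 0 else 5,interpolation=cv2.INTER_CUBIC)[:600] if 0 else cv2.resize(t[220:335,210:350],None,fx=5,fy=5,interpolation=cv2.INTER_CUBIC))
cv2.imwrite("pics/cn.png",cv2.resize(t[205:335,395:525],None,fx=4.6,fy=4.6,interpolation=cv2.INTER_CUBIC))
E
```

```text
(no output)
```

View pics/cs.png

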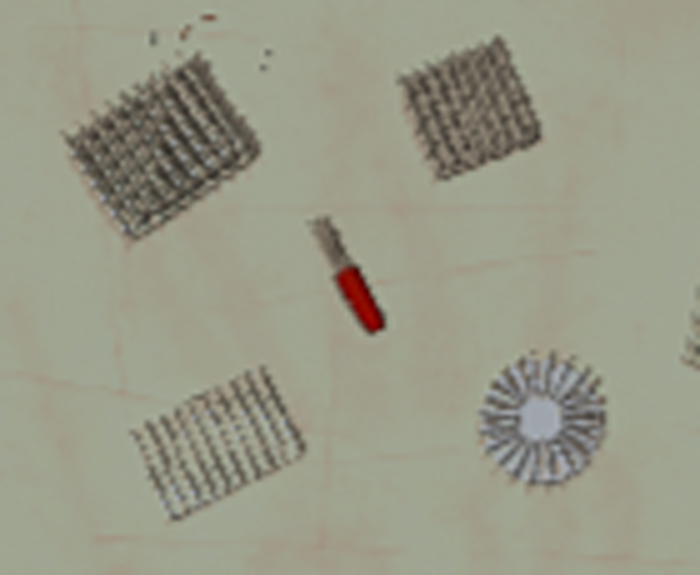

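View pics/cn.png

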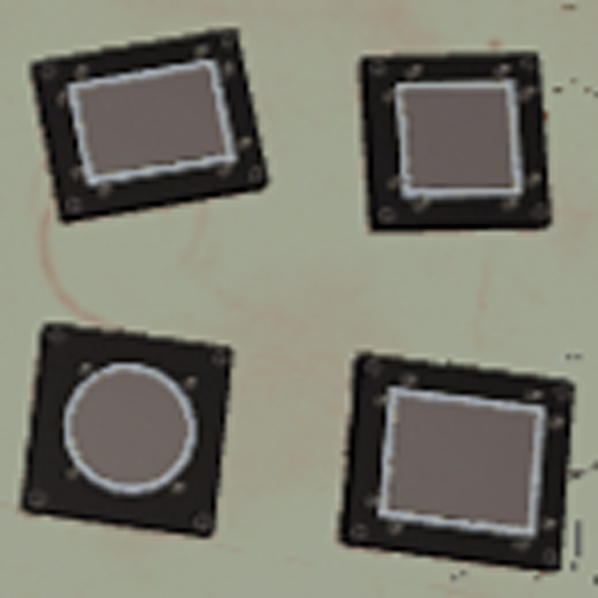

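The nests read as flat (428,231), square (494,235), round (423,298) and tall (495,305). In the sink crop the four bare sinks match their descriptions: tall upper left, square upper right, flat lower left, round lower right. Next I'll fit poses by matching projected box silhouettes in both cameras.

```bash
cat > fit.py <<'E'
import cv2,numpy as np,json
from scipy.optimize import minimize
from plant import env
def K(d):
    f=240/np.tan(np.radians(d["vfov"]/2)); return np.array([[f,0,d["cx"]],[0,f,d["cy"]],[0,0,1.]])
def proj(P,d): return cv2.projectPoints(np.float64(P),np.float64(d["rvec"]),np.float64(d["tvec"]),K(d),None)[0][:,0]
def ray(uv,d,z):
    R=cv2.Rodrigues(np.float64(d["rvec"]))[0]; c=-R.T@d["tvec"]; r=R.T@np.linalg.inv(K(d))@[*uv,1]
    return c+r*(z-c[2])/r[2]
def model(p,dim,rnd,z0=0):
    x,y,a=p; w,l,h=dim
    if rnd: t=np.linspace(0,2*np.pi,48,endpoint=False); B=np.c_[w/2*np.cos(t),w/2*np.sin(t)]
    else: B=np.array([[-1,-1],[1,-1],[1,1],[-1,1]])*[w/2,l/2]
    c,s=np.cos(a),np.sin(a); B=B@np.array([[c,s],[-s,c]])+[x,y]
    return np.vstack([np.c_[B,np.full(len(B),z0)],np.c_[B,np.full(len(B),z0+h)]])
S=8
def fill(pts,o,n):
    m=np.zeros((n*S,n*S),np.uint8); q=np.round(((pts-o+.5)*S-.5)*16).astype(np.int32)
    cv2.fillConvexPoly(m,cv2.convexHull(q),1,shift=4); return m
def hullmask(d,uv,n,dark):
    o=np.round(np.array(uv)-n/2).astype(int); g=d["img"][o[1]:o[1]+n,o[0]:o[0]+n].astype(np.float32)
    G=cv2.resize(g,None,fx=S,fy=S,interpolation=cv2.INTER_LINEAR)
    if dark: m=(G.max(2)<85)
    else: m=np.abs(G-np.median(g.reshape(-1,3),0)).max(2)>28
    _,lab,st,cen=cv2.connectedComponentsWithStats(cv2.morphologyEx(m.astype(np.uint8),cv2.MORPH_CLOSE,np.ones((25,25))))
    k=1+np.argmax(st[1:,4]); m=(lab==k).astype(np.uint8)
    pts=cv2.findNonZero(m); h=cv2.convexHull(pts); M=np.zeros_like(m); cv2.fillConvexPoly(M,h,1); return M,o
def fit(views,dim,rnd,p0,dark):
    ms=[(d,*hullmask(d,uv,n,dark),n) for d,uv,n in views]
    def cost(p): return sum((fill(proj(model(p,dim,rnd),d),o,n)!=M).sum()/M.sum() for d,M,o,n in ms)
    best=None
    for a in np.arange(0,np.pi/2 if dim[0]==dim[1] else np.pi,np.pi/8):
        r=minimize(cost,[*p0,a],method="Nelder-Mead",options=dict(initial_simplex=[[p0[0],p0[1],a],[p0[0]+.01,p0[1],a],[p0[0],p0[1]+.01,a],[p0[0],p0[1],a+.3]],xatol=1e-4,fatol=1e-4))
        if best is None or r.fun<best.fun: best=r
        if rnd: break
    return best
E
cat > m.py <<'E'
from fit import *
T=env.get_image("top"); Sd=env.get_image("side")
O={"flat":((254,307),(.04,.06,.01),0,(259,220)),"tall":((242,249),(.05,.06,.028),0,(302,203)),"square":((304,241),(.045,.045,.018),0,(321,233)),"round":((318,303),(.05,.05,.024),1,(273,251)),
"n_flat":((428,231),(.074,.094,.012),0,(362,305)),"n_tall":((495,305),(.084,.094,.012),0,(312,368)),"n_square":((494,235),(.079,.079,.012),0,(381,354)),"n_round":((423,298),(.084,.084,.012),0,(301,313))}
out={}
for k,(uv,dim,rnd,uvs) in O.items():
    nest=k[0]=="n" ; p0=ray(uv,T,dim[2]/2)[:2]
    n=70 if nest else 56
    a=fit([(T,uv,n)],dim,rnd,p0,nest)
    c=proj([[*a.x[:2],dim[2]/2]],Sd)[0]
    b=fit([(Sd,c,n if nest else 44)],dim,rnd,a.x[:2],nest)
    out[k]=list(a.x); print(k,"top",a.x.round(4),round(a.fun,3),"side",b.x.round(4),round(b.fun,3),"sidepix",c.round(),uvs)
json.dump(out,open("poses.json","w"))
E
python3 m.py
```

```text
flat top [0.4625 0.1454 3.6112] 0.037 side [0.4649 0.1415 0.4342] 0.026 sidepix [258. 220.] (259, 220)
tall top [0.5831 0.1696 0.5503] 0.112 side [0.5864 0.1651 0.5867] 0.056 sidepix [300. 203.] (302, 203)
square top [0.5981 0.0418 1.9507] 0.082 side [0.601  0.038  0.3807] 0.059 sidepix [320. 233.] (321, 233)
round top [0.4687 0.0127 0.2801] 0.078 side [0.4707 0.0082 0.3241] 0.068 sidepix [272. 250.] (273, 251)
n_flat top [ 0.6136 -0.2129  0.1507] 0.023 side [ 0.6155 -0.215   3.2044] 0.573 sidepix [360. 305.] (362, 305)
n_tall top [ 0.4609 -0.3402  2.995 ] 0.019 side [ 0.463  -0.3412 -0.1983] 0.117 sidepix [310. 367.] (312, 368)
n_square top [ 0.6034 -0.3484 -0.0188] 0.036 side [ 0.6062 -0.3501  1.5095] 0.156 sidepix [379. 353.] (381, 354)
n_round top [ 0.4776 -0.1973 -0.1523] 0.013 side [ 0.4807 -0.1982 -0.1992] 0.138 sidepix [299. 314.] (301, 313)
```

The two cameras agree to about 4 mm with a constant bias, so I'll average them. I'll go in the order listed, flat sink first.

```bash
cat > job.py <<'E'
from plant import env
import json,numpy as np
from scipy.spatial.transform import Rotation as R
P=json.load(open("poses.json"))
for k in P:
    P[k][0]+=.0012; P[k][1]-=.0008 if k[0]=="n" else .0020
P["flat"][2]=.452; P["tall"][2]=.568; P["square"][2]=.380
TCP={"flat":.0025,"tall":.006,"square":.003,"round":.005}   # TCP above underside
W={"flat":.04,"tall":.05,"square":.045,"round":.05}
def quat(a):   # jaws along world angle a
    return (R.from_euler("z",a-np.pi/2)*R.from_euler("x",np.pi)).as_quat()
def best(p,a):
    c=[]
    for k in (0,np.pi):
        q=env.inverse_kinematics(p,quat(a+k))
        if q is not None: c.append((abs(q[5]),a+k,q))
    if not c: raise RuntimeError(f"no IK {p} {a}")
    return min(c,key=lambda t:t[0])[1]
def st(m):
    o=env.observe(); print(m,round(o["time_s"],1),o["eef_pos"].round(4),"w",round(o["gripper_width"],4),"F",o["wrist_force"].round(1))
def go(p,a): env.reach(p,quat(best(p,a)))
def pick(k,a=None):
    x,y,b=P[k]; a=b if a is None else a; h=TCP[k]
    env.gripper_to(.085,25); go([x,y,.10],a); env.movel([x,y,h],v=.12); st("down")
    env.gripper_to(W[k]-.012,25); st("gripped"); env.movel([x,y,.12],v=.12); st("lifted")
def place(k,a=None):
    x,y,b=P["n_"+k]; a=b if a is None else a; z=.015+TCP[k]
    go([x,y,.12],a); env.movel([x,y,z+.016],v=.12); env.wait(.2)
    hit=env.movel([x,y,z-.003],v=.02,until_force=3); st(f"set hit={hit}")
def release(k):
    p=env.observe()["eef_pos"]; env.gripper_to(W[k]+.014); env.movel([*p[:2],.12],v=.15); st("released")
E
python3 - <<'E'
from job import *
for k in W:
    for q in (P[k],P["n_"+k]): print(k,np.round(q,3),[ (None if j is None else round(j[5],2)) for j in [env.inverse_kinematics([*q[:2],.1],quat(q[2]+s)) for s in (0,np.pi)]])
env.reach([.3,.22,.25],env.observe()["orientation"]); st("a")
pick("flat")
import cv2; cv2.imwrite("pics/f1.png",env.get_image("side")["img"][140:340,180:440,::-1].repeat(3,0).repeat(3,1)[:600])
E
```

```text
flat [0.464 0.143 0.452] [None, np.float64(-0.26)]
flat [ 0.615 -0.214  0.151] [np.float64(2.58), np.float64(-0.56)]
tall [0.584 0.168 0.568] [None, np.float64(-0.37)]
tall [ 0.462 -0.341  2.995] [np.float64(-0.58), np.float64(2.56)]
square [0.599 0.04  0.38 ] [None, np.float64(-0.4)]
square [ 0.605 -0.349 -0.019] [np.float64(2.56), np.float64(-0.58)]
round [0.47  0.011 0.28 ] [None, np.float64(-0.37)]
round [ 0.479 -0.198 -0.152] [None, np.float64(-0.34)]
a 1.5 [0.3001 0.2206 0.2503] w 0.0854 F [ 0.6 -0.   0.8]
down 3.7 [0.4645 0.1437 0.0034] w 0.085 F [-0.7 -0.5  0.7]
gripped 4.2 [0.4642 0.1435 0.0032] w 0.039 F [-1.9 -1.5  6.9]
lifted 5.3 [0.463  0.1433 0.119 ] w 0.0392 F [ 0.2 -0.3 -0.9]
```

View pics/f1.png

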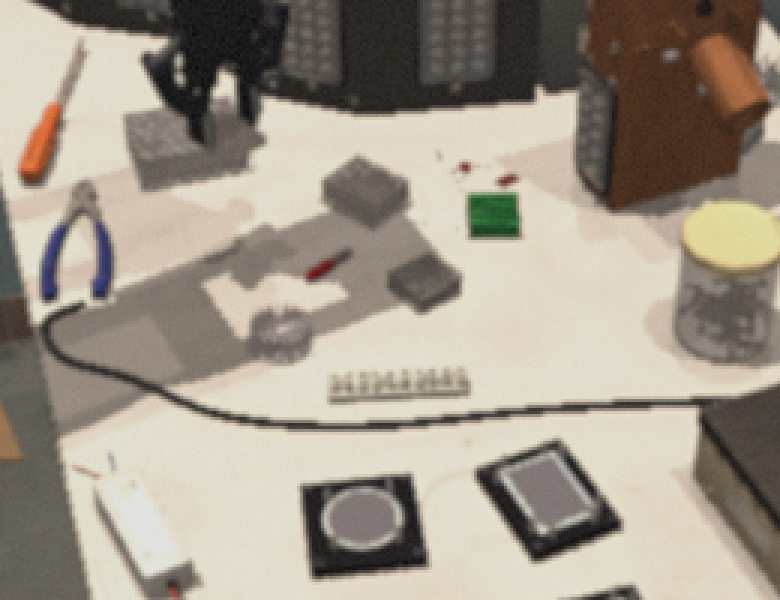

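The flat sink has left the bench and the jaws hold it at 39 mm. Now I'll place it, then look before releasing.

```bash
python3 - <<'E'
from job import *
import cv2
place("flat")
cv2.imwrite("pics/f2.png",cv2.resize(env.get_image("side")["img"][230:360,280:440,::-1],None,fx=4.6,fy=4.6))
E
```

```text
set hit=True 8.6 [ 0.6146 -0.2136  0.0182] w 0.0389 F [-1.1 -0.3  5.7]
```

View pics/f2.png

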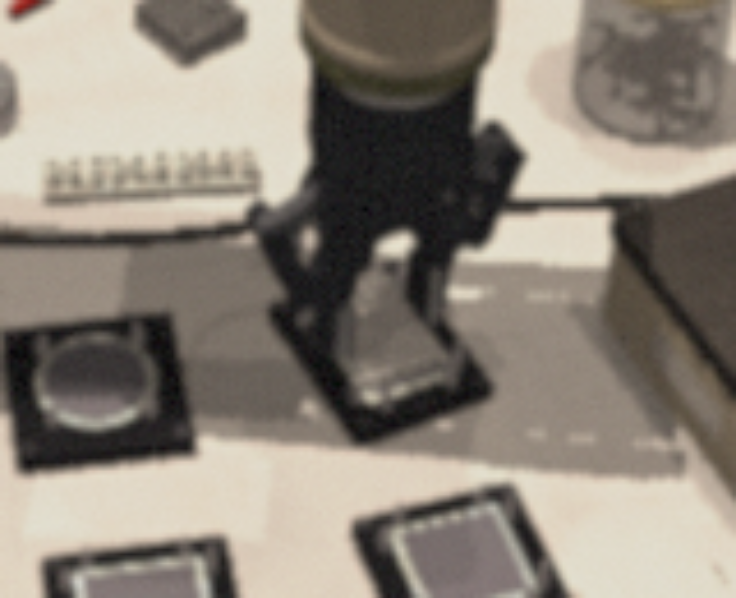

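Contact came at 18.2 mm, exactly the expected seated height, and the sink sits within the nest. I'll release it and pick the tall one.

```bash
python3 - <<'E'
from job import *
import cv2
release("flat"); 
pick("tall"); 
cv2.imwrite("pics/f3.png",cv2.resize(env.get_image("side")["img"][180:340,240:440,::-1],None,fx=3.7,fy=3.7))
place("tall")
E
```

```text
released 9.8 [ 0.6139 -0.2133  0.1188] w 0.054 F [-0.7 -1.2 -0.1]
down 12.5 [0.5851 0.1677 0.0069] w 0.0849 F [ 0.1  0.2 -0.6]
gripped 13.0 [0.5853 0.1678 0.0071] w 0.0496 F [-0.1  0.1  6. ]
lifted 14.1 [0.5836 0.1674 0.1187] w 0.0493 F [-0.3  0.1 -2. ]
set hit=True 17.8 [ 0.4618 -0.3409  0.0221] w 0.0492 F [-1.5  1.   6. ]
```

View pics/f3.png

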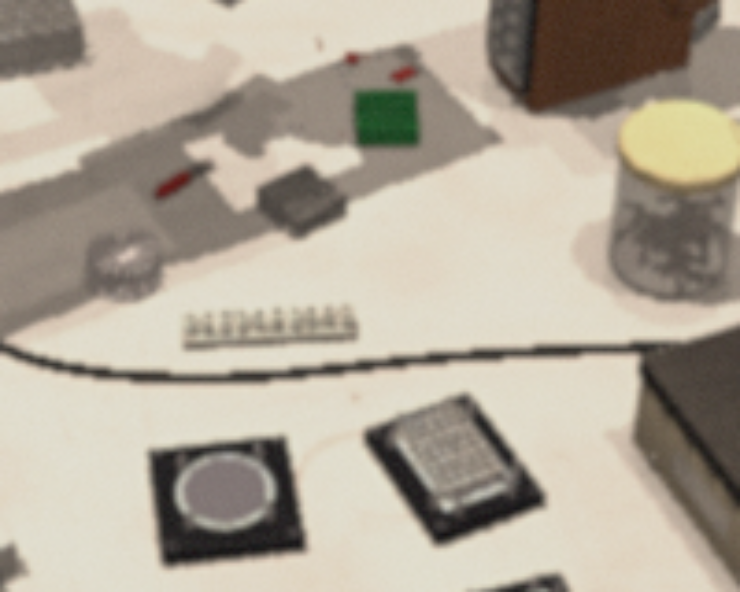

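The flat sink lies flat between its pins. The tall one made contact at the expected height (22.1 mm). I'll carry on with the square and the round.

```bash
python3 - <<'E'
from job import *
import cv2
release("tall")
pick("square"); place("square"); release("square")
a=P["n_round"][2]+np.pi/2
pick("round",np.pi/2)
cv2.imwrite("pics/f4.png",cv2.resize(env.get_image("side")["img"][250:410,250:450,::-1],None,fx=3.7,fy=3.7))
place("round",a)
E
```

```text
released 18.9 [ 0.4613 -0.3404  0.1189] w 0.064 F [-0.5 -0.6  0.1]
down 21.7 [0.6001 0.0397 0.0039] w 0.0853 F [1.1 0.  0.6]
gripped 22.1 [0.6    0.0398 0.0039] w 0.0444 F [ 0.1 -0.   5.7]
lifted 23.2 [0.5985 0.0398 0.1188] w 0.0443 F [-0.2  0.3 -1.1]
set hit=True 26.5 [ 0.6043 -0.3491  0.0188] w 0.0444 F [ 0.3 -0.   5.6]
released 27.6 [ 0.6037 -0.3487  0.1187] w 0.0589 F [-0.3  1.5 -1.4]
down 30.7 [0.4706 0.0106 0.0057] w 0.0852 F [0.9 0.6 0.5]
gripped 31.1 [0.4706 0.0106 0.0059] w 0.0491 F [-1.  -0.5  5.7]
lifted 32.3 [0.4692 0.0107 0.119 ] w 0.0486 F [ 0.3 -0.8 -1. ]
set hit=True 34.9 [ 0.4785 -0.198   0.021 ] w 0.049 F [-1.   0.4  5. ]
```

View pics/f4.png

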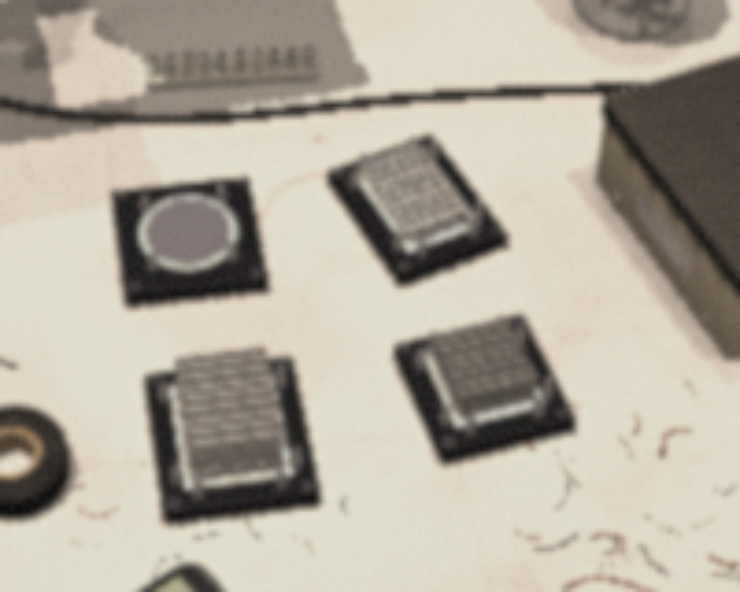

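Flat, tall and square sit in their nests, and the round one made contact at the expected height. I'll release it, retreat, and check from above.

```bash
python3 - <<'E'
from job import *
import cv2
release("round"); go([.42,.05,.25],np.pi/2); st("clear")
from fit import proj
T=env.get_image("top"); D=env.get_image("side")
cv2.imwrite("pics/e1.png",cv2.resize(T["img"][205:335,395:525,::-1],None,fx=4.6,fy=4.6,interpolation=cv2.INTER_CUBIC))
cv2.imwrite("pics/e2.png",cv2.resize(D["img"][270:400,270:430,::-1],None,fx=4.6,fy=4.6,interpolation=cv2.INTER_CUBIC))
E
```

```text
released 36.0 [ 0.4779 -0.1976  0.119 ] w 0.0638 F [ 0.1  1.1 -1.1]
clear 37.1 [0.4199 0.0494 0.249 ] w 0.0641 F [ 1.1 -0.1  0.2]
```

View pics/e1.png

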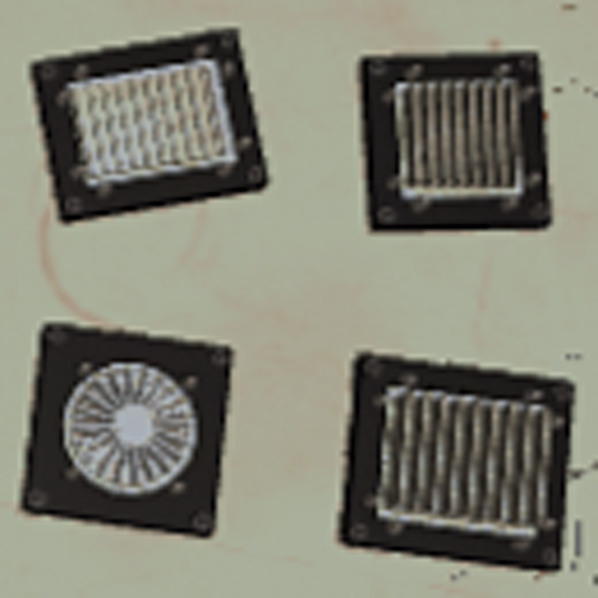

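View pics/e2.png

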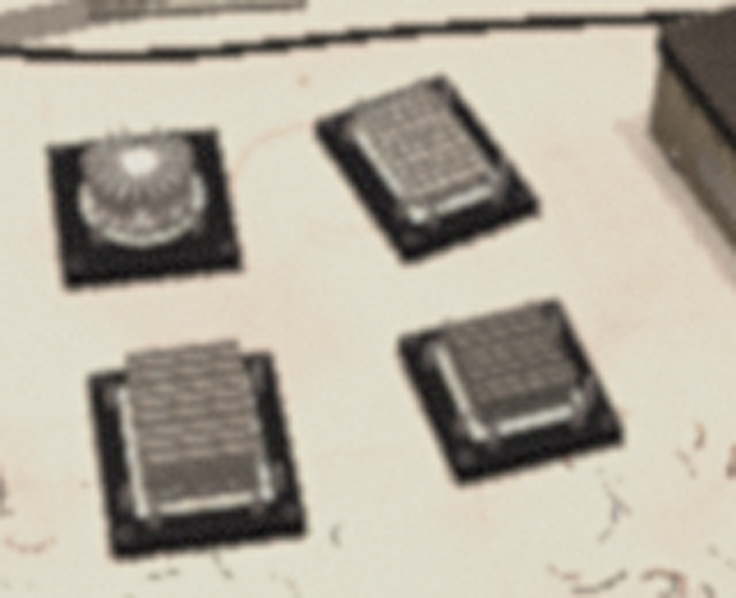

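Both views show all four sinks flat, centred on their pads between the pins, with the arm clear. Handing in.

```bash
python3 -c "
from plant import env
env.sign_off(); print(env.observe()['time_s'])"
```

```text
the job is handed in; nothing more can be done
the job is handed in; nothing more can be done
```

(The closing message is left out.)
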